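# Wind the slide spreader and hold its carriage drawn at the mark

### The job

Get the smear spreader on the cabinet ready for the next slide: wind the key on its housing clockwise by three quarters of a turn, in several partial turns, and let go of it. Then take the carriage by its post, pull it out against its return spring until its pointer is level with the brass mark on the scale, and finish while still holding it there with the fingers so that a colleague can put the specimen on. Leave the brass mark where it is set and do not disturb the other things on the cabinet.

Things in the scene. Friction and masses are not known exactly. Their poses are not given: they have to be found in the camera images.
- spreader: smear spreader fixed to the cabinet: grey base 100 x 324 mm, its top at z 14 mm; white spring housing (84 mm wide, y +73 to +167 mm, top z 58); two low guide rods; white end block (y -139 to -125 mm, top z 42). Origin at table height under the carriage's post when home; +y along the rods to the housing, -x the side with scale and mark. Its place varies, its yaw is within 0.35 rad of 0
- wind_key (a joint): turn of the winding key in rad, 0 = fully run down, grows clockwise seen from above, stop at 7.5; it starts between 0 and 0.6 and is wound enough above 4.0. It has a spring (0.006 N m per rad) and a drag (about 0.06 N m) that keeps it where it is let go
- key_grip (a point): middle of the winding key's wing, on its vertical axis, 84 mm above the cabinet top, 120 mm along the spreader's +y from its origin. The wing is an upright steel plate 42 mm wide along this point's x, 9 mm thick along its y, from z 70 to z 100 mm, on a stem over the housing; the point turns with the key
- carriage (a joint): how far the carriage is pulled out along the spreader's -y, in m: 0 = home (as it starts), stop at 0.09. The spring pulls it home with 2.1 N at 0 plus 60 N per m; let go, it springs back. The pointer is level with the mark when this equals mark
- post_grip (a point): grip point on the upright black post of the carriage, on its axis, 72 mm above the cabinet top. The post is 16 mm along the spreader's x and 18 mm along its y, and is free from z 44 to z 90 mm; the carriage block below it is 68 x 44 mm. The point's axes are parallel to the spreader's
- pointer (a point): tip of the small steel pointer on the scale side of the carriage, level with the post's axis along y (41 mm to the spreader's -x of it), 24 mm above the cabinet top
- mark (a joint): where the brass mark is set along the scale, in m, counted like carriage; between 0.035 and 0.075, stiff
- mark_tip (a point): tip of the finger of the small brass mark (10 mm wide slider with a thumbscrew on the -x edge of the base plate), 21 mm above the cabinet top; axes parallel to the spreader's
- petri: round culture dish, 60 mm, 12 mm high, origin under its centre; bystander, stands in front of the spreader
- cover_box: flat cover-glass box 34 x 34 x 17 mm, origin under its centre; bystander, in front of the spreader
- pot: screw-cap specimen pot, 50 mm wide, 55 mm high, origin under its centre; bystander, behind the spreader
- forceps: steel forceps 126 mm long, lying along its y axis, 8 mm high; bystander, behind the spreader
- slide_case: closed slide box 104 x 175 x 34 mm, origin under its centre; bystander at the right
- alcohol_bottle: small capped bottle, 44 mm wide, 90 mm high, origin under its centre; bystander at the left

How it is judged:
On the way, in this order (a step that is already met when the one before it is completed fails the run):
1. the key is wound past 4.0 rad and let go (value of joint wind_key above 4 rad and contact force between the fingers and wind_key below 0.1 N), for 0.2 s.
2. the carriage is held with its pointer at the mark, within 4 mm (y of pointer in the frame of mark_tip between -0.004 and 0.004 m and contact force between the fingers and carriage above 1.5 N), for 0.2 s.
At the end, for the whole second after the job is handed in: the key stays wound past 4.0 rad, untouched; the fingers hold the carriage (more than 1.5 N on it) at rest (under 10 mm/s) with its pointer within 4 mm of the mark along the scale; the mark has not been shifted by 3 mm or more (all of step 2 and value of joint wind_key above 4 rad and velocity of joint carriage between -0.01 and 0.01 m/s and distance of mark_tip from where it was at the start of the episode below 0.003 m and contact force between anything else and wind_key below 0.1 N); the arm keeps its last pose, push and grip.
It fails at once if a bystander (dish, cover-glass box, pot, forceps, slide box or bottle) is moved by more than 20 mm (distance of any of petri, cover_box, pot, forceps, slide_case, alcohol_bottle from where it was at the start of the episode above 0.02 m).
It fails at once if the brass mark is shifted by more than 3 mm (distance of mark_tip from where it was at the start of the episode above 0.003 m).
It also fails if it takes over 72 s, if anything falls off the work surface, if the arm or the gripper's body presses on something with over 40 N, if the wrist force passes 120 N, or if a joint passes its speed limit or range.

### The arm

A 6-joint arm with a two-finger parallel gripper is mounted at the origin on a cart in front of the work surface, level with it; the furniture and walls round the work are solid. World frame = base frame: x ahead of the robot, y to its left, z up, the work surface at z = 0. Lengths are in m, angles in rad, forces in N, time in s.
With the tool pointing down it reaches from about 0.375 to 0.975 m from the base axis. Payload 3.8 kg.
Tool frame: the origin (TCP) lies midway between the tips of the shut fingers; the grasp point (between the pads) lies 19 mm behind it; x points along the fingers, z is the direction in which the jaws open and shut, and the axes are right-handed (so a half turn about x gives the same grasp; the last joint's range is limited). The gripper opens to 88 mm and grips with 3 to 60 N. Pads are 18 mm wide; open, the fingers measure 123 mm over their backs; the gripper's body (75 mm by 187 mm) begins 45 mm behind the grasp point.
Start: joints at [1.094, 0.264, 1.604, -0, 1.274, -0.037], TCP at [0.287, 0.611, 0.239] pointing down, gripper open.
Joint ranges: [-2.63, 2.63], [-0.94, 2.18], [0.31, 2.57], [-1.31, 4.45], [0, 2.66], [-2.55, 2.55]. Speed limits (rad/s): [2.57, 2.57, 3.14, 3.14, 3.14, 3.14].

### API

Orientations are given as a unit quaternion [x, y, z, w].
In Python, from cell import * gives the robot as it stands. The module is installed in compiled form; this text tells all that it offers.
- The arm moves only by the tool move_arm, never from a script. Its argument "increments" is a list of rows, each a list of 7 numbers: the shift along the tool's x, y, z in cm, then the turn, a rotation vector about the tool's x, y, z in rad, then the opening, from 0 (shut) to 1 (fully open). In form: [[dx, dy, dz, ax, ay, az, jaw], ...]. A call has exactly 8 rows; each row shifts and turns the commanded pose from where the row before left it, along the tool's axes as they then stand; what a row does not reach is not made up. A row lasts 1/8 s, in which the tool goes at most 62.5 mm and 10.7 degrees, less where a joint would pass 70% of its speed; a pose out of reach is approached as far as the arm can. A call is refused whole if a number of a shift passes 6.25 or a number of a turn 0.188, either way. A call with a gripper value outside its range is refused whole. The fingers move at their own pace and stop on an object; "newtons" is the grip in N (left out, the last holds). Time passes only in rows, so rows that do not move let the fingers close, or fill a call up. It gives the time, the measured TCP pose, the force and the opening at its end, in the units of the state.
- sense(): the state, without advancing time (a new reading comes with each control period).
- camera(name): name is "side" or "top" or "wrist"; returns a dict with "color" (480x640x3 uint8, red, green, blue), "depth" (480x640 float32, m along the optical axis (not along the pixel's ray), 0 where there is no reading), "fx", "fy", "cx", "cy" (pixels), "world_to_cam" (4x4, takes a point from world to camera coordinates); the wrist camera has in their place "hand_eye" (4x4, takes a point from camera to tool coordinates, whose origin is the TCP and whose axes are the tool frame's). Camera axes: x right, y down, z forward; pixel columns grow to the right and rows downward; lengths in m; the calibration is good to about 2 mm. A picture is of the moment at which its call begins: read the wrist's pose just before it.
- sign_off(): hands the job in, once; it reports no verdict.
Trained networks look in the newest picture that a camera, given by its name, has taken for a name from the list of things; names that differ only in an ending like _2 or _b are one class to them, and where a whole thing is asked for, a point or a joint stands for the part that bears it (a point fixed in the world has none). Each returns a list of dicts, best first, with "score" (0 to 1); they miss things now and then, are a little off and sometimes report something else, mostly with a low value. They report only what shows in the picture. A call takes as long as a camera call.
- find_in(camera, query): "rect" ([centre column, centre row, width, height] in pixels, round what is visible of it).
- cut_out(camera, query): "mask" (480x640 bool, what is visible of it) and "rect" ([centre column, centre row, width, height] in pixels, round what is visible of it).
- place_of(camera, query): "location" ([row, column] in pixels: a listed point, or the origin of a listed thing).
The state is a dict: "clock": time; "joints": joint angles; "dq": joint speeds; "tau": joint torques, N m; "tcp_pos": TCP position; "tool_rot": TCP orientation; "contact_force": force on the tool from outside, world axes, zero at the start; "wrist_torque": the same for the moment, N m; "width": finger opening in m.
Only numpy, scipy, OpenCV 4.12 (cv2) and the standard library are available. Lean on these libraries where they do the work, as an engineer would, in place of code of your own. Each camera call takes 0.05 s, during which the arm holds its last target.

## Working session

There is one attempt and no reset: what is moved stays moved. The work goes in short steps, Python scripts to look and compute and a tool call to move; the robot and the scene stay as the last step left them, time stands still between calls to the robot, and variables do not carry over. Pictures are saved under pics/ and viewed, and the job is handed in when it is done.

Besides the shell and the picture viewer there is one more tool, called after "Emit:" as name([rows], argument=value, ...), one row to a line, values as JSON. move_arm: Moves the arm, as the interface text tells. Its arguments: {"type":"object","properties":{"increments":{"type":"array"},"newtons":{"type":"number"}},"required":["increments"]}

```bash
ls; mkdir -p pics; cat > h.py <<'E'
from cell import *
import numpy as np, cv2
from scipy.spatial.transform import Rotation as R
def snap(name,fn):
    s=sense(); c=camera(name)
    cv2.imwrite('pics/'+fn,c['color'][:,:,::-1])
    return s,c
def cam2world(s,c):
    if 'world_to_cam' in c: return np.linalg.inv(c['world_to_cam'])
    T=np.eye(4); T[:3,:3]=R.from_quat(s['tool_rot']).as_matrix(); T[:3,3]=s['tcp_pos']
    return T@c['hand_eye']
def px(s,c,row,col,z=None):
    """world point at pixel; z given -> ray/plane, else depth"""
    T=cam2world(s,c); d=np.array([(col-c['cx'])/c['fx'],(row-c['cy'])/c['fy'],1.])
    if z is None:
        dep=c['depth'][int(round(row)),int(round(col))]
        return (T@np.r_[d*dep,1])[:3]
    w=T[:3,:3]@d; o=T[:3,3]
    return o+w*(z-o[2])/w[2]
E
python3 - <<'E'
from h import *
print(sense())
for n in ['top','side']:
    s,c=snap(n,n+'0.png')
    print(n,c['fx'],cam2world(s,c).round(3).tolist())
    for q,z in [('key_grip',.084),('post_grip',.072),('pointer',.024),('mark_tip',.021),('spreader',0),('petri',0),('cover_box',0),('pot',0),('forceps',0),('slide_case',0),('alcohol_bottle',0)]:
        for r in place_of(n,q)[:2]:
            print(n,q,round(r['score'],2),np.round(r['location'],1),px(s,c,*r['location'],z=z).round(4))
print(sense()['clock'])
E
```

```text
pics
{'clock': 0.0, 'joints': array([ 1.09412156e+00,  2.64771194e-01,  1.60534852e+00, -2.73320934e-05,
        1.27368499e+00, -3.69004152e-02]), 'dq': array([ 0.0013692 , -0.00171268, -0.0003302 , -0.00049501, -0.00116147,
        0.00107893]), 'tau': array([ 2.56676380e-03, -5.02117896e+01, -3.56876671e+01,  7.30527216e-02,
        2.95085565e-02, -1.97194490e-04]), 'tcp_pos': array([0.28706135, 0.61014794, 0.2373896 ]), 'tool_rot': array([-0.37930584,  0.59768957,  0.37850104,  0.59634823]), 'contact_force': array([-0.04379695,  0.91375331,  0.97572721]), 'wrist_torque': array([ 0.00589107,  0.02198908, -0.03542446]), 'width': 0.08804093590623083}
top 482.0142674021283 [[-0.027, -0.981, 0.19, 0.326], [-0.999, 0.022, -0.027, 0.014], [0.022, -0.191, -0.981, 1.1], [0.0, 0.0, 0.0, 1.0]]
top key_grip 0.54 [255.  271.5] [0.4881 0.0767 0.084 ]
top post_grip 0.97 [242.6 324.1] [ 0.5146 -0.0368  0.072 ]
top pointer 0.86 [261.4 328.3] [ 0.4801 -0.0473  0.024 ]
top mark_tip 0.5 [254.5 351.2] [ 0.4951 -0.1     0.021 ]
top mark_tip 0.34 [284.5 362.4] [ 0.4264 -0.1223  0.021 ]
top spreader 0.
[... 631 characters left out ...]
5 0.084 ]
side post_grip 0.7 [253.2 328. ] [ 0.5203 -0.0509  0.072 ]
side pointer 0.9 [270.8 309.8] [ 0.4752 -0.0462  0.024 ]
side mark_tip 0.56 [277.5 317.1] [ 0.4904 -0.0783  0.021 ]
side spreader 0.74 [279.6 370.6] [ 0.6254 -0.0646  0.    ]
side spreader 0.7 [275.5 325. ] [ 0.5148 -0.0296  0.    ]
side petri 0.56 [296.8 294.1] [ 0.4308 -0.1299  0.    ]
side cover_box 0.58 [270.1 279.7] [0.4015 0.0139 0.    ]
side pot 0.94 [281.  368.5] [ 0.6189 -0.0713  0.    ]
side pot 0.74 [231.5 309.2] [0.4978 0.2608 0.    ]
side forceps 0.49 [256.4 346.3] [0.584  0.0757 0.    ]
side slide_case 0.7 [358.  278.9] [ 0.3876 -0.3699  0.    ]
side alcohol_bottle 0.84 [223.2 284.8] [0.4277 0.3359 0.    ]
1.2
```

```bash
python3 - <<'E'
import cv2
a=cv2.imread('pics/top0.png')[170:320,220:400]; cv2.imwrite('pics/top0z.png',cv2.resize(a,(720,600),interpolation=cv2.INTER_CUBIC))
a=cv2.imread('pics/side0.png')[190:330,240:410]; cv2.imwrite('pics/side0z.png',cv2.resize(a,(728,600),interpolation=cv2.INTER_CUBIC))
E
```

```text
(no output)
```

View pics/top0z.png

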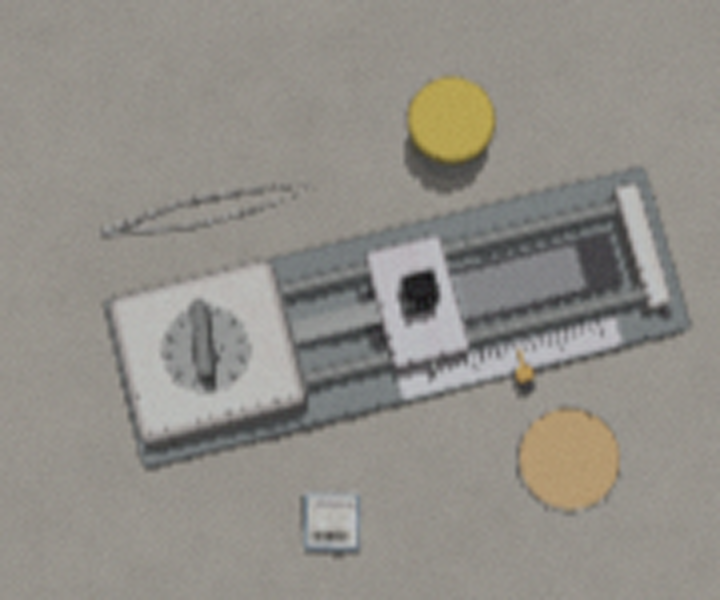

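View pics/side0z.png

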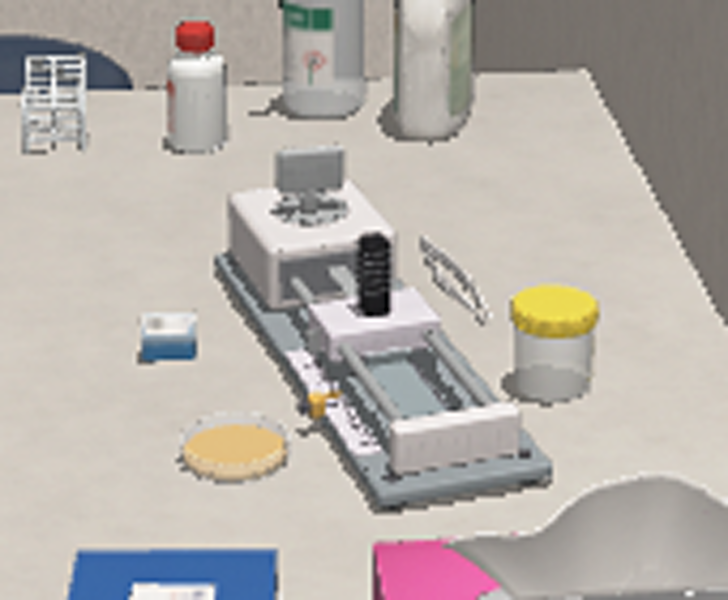

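View pics/top0.png

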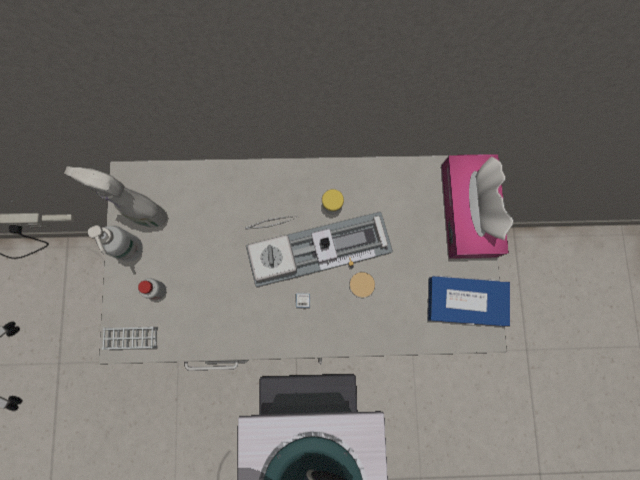

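```bash
cat >> h.py <<'E'
def zang():
    M=R.from_quat(sense()['tool_rot']).as_matrix(); return np.arctan2(M[1,2],M[0,2])
def tooldown(psi):
    z=np.array([np.cos(psi),np.sin(psi),0]); x=np.array([0,0,-1.]); return np.column_stack([x,np.cross(z,x),z])
def plan(pos,psi=None,n=8):
    s=sense(); M=R.from_quat(s['tool_rot']).as_matrix()
    T=M if psi is None else tooldown(psi)
    rv=R.from_matrix(M.T@T).as_rotvec()
    d=M.T@(np.array(pos)-s['tcp_pos'])*100
    print('total shift in start tool axes cm',d.round(2),'rotvec',rv.round(3))
    # constant world shift, constant body rotation per row
    st=R.from_rotvec(rv/n); cur=M; w=(np.array(pos)-s['tcp_pos'])*100/n
    for i in range(n):
        print((cur.T@w).round(2).tolist(),(rv/n).round(3).tolist()); cur=cur@st.as_matrix()
def st():
    s=sense(); M=R.from_quat(s['tool_rot']).as_matrix()
    print('t',round(s['clock'],2),'tcp',s['tcp_pos'].round(4),'psi',round(zang(),3),'q',s['joints'].round(3),'F',s['contact_force'].round(1),'w',round(s['width'],4),'xax',M[:,0].round(3))
E
python3 - <<'E'
from h import *
st(); plan([.44,.03,.33],None,12); print(tooldown(zang()))
s=sense();print(R.from_quat(s['tool_rot']).as_matrix().round(3))
s,c=snap('wrist','w0.png'); print(c['hand_eye'].round(3),c['fx'])
E
```

```text
t 1.2 tcp [0.2874 0.6108 0.2387] psi 1.131 q [ 1.094  0.264  1.604  0.     1.274 -0.037] F [0.1 0.3 0.6] w 0.0885 xax [-0. -0. -1.]
total shift in start tool axes cm [ -9.13 -38.54 -46.05] rotvec [0. 0. 0.]
[-0.76, -3.21, -3.84] [0.0, 0.0, 0.0]
[-0.76, -3.21, -3.84] [0.0, 0.0, 0.0]
[-0.76, -3.21, -3.84] [0.0, 0.0, 0.0]
[-0.76, -3.21, -3.84] [0.0, 0.0, 0.0]
[-0.76, -3.21, -3.84] [0.0, 0.0, 0.0]
[-0.76, -3.21, -3.84] [0.0, 0.0, 0.0]
[-0.76, -3.21, -3.84] [0.0, 0.0, 0.0]
[-0.76, -3.21, -3.84] [0.0, 0.0, 0.0]
[-0.76, -3.21, -3.84] [0.0, 0.0, 0.0]
[-0.76, -3.21, -3.84] [0.0, 0.0, 0.0]
[-0.76, -3.21, -3.84] [0.0, 0.0, 0.0]
[-0.76, -3.21, -3.84] [0.0, 0.0, 0.0]
[[ 0.         -0.90481799  0.42579855]
 [ 0.          0.42579855  0.90481799]
 [-1.          0.          0.        ]]
[[-0.    -0.905  0.426]
 [-0.     0.426  0.905]
 [-1.     0.    -0.   ]]
[[ 0.    -0.29   0.957 -0.146]
 [-0.001 -0.957 -0.29   0.077]
 [ 1.    -0.    -0.     0.002]
 [ 0.     0.     0.     1.   ]] 401.9955069287158
```

Emit:
move_arm([
  [-1,-3.2,-3.85,0,0,0,1],
  [-1,-3.2,-3.85,0,0,0,1],
  [-1,-3.2,-3.85,0,0,0,1],
  [-1,-3.2,-3.85,0,0,0,1],
  [0,-3.2,-3.85,0,0,0,1],
  [0,-3.2,-3.85,0,0,0,1],
  [0,-3.2,-3.85,0,0,0,1],
  [0,-3.2,-3.85,0,0,0,1],
])

```text
clock: 2.25
tcp_pos: [0.3881, 0.2216, 0.279]
tool_rot: [-0.379, 0.597, 0.379, 0.597]
contact_force: [0.7, 0.7, 0.6]
width: 0.0882
```

Emit:
move_arm([
  [0,-3.2,-3.85,0,0,0,1],
  [0,-3.2,-3.85,0,0,0,1],
  [0,-3.2,-3.85,0,0,0,1],
  [0,-3.2,-3.85,0,0,0,1],
  [0,0,0,-0.18,0,0,1],
  [0,0,0,-0.18,0,0,1],
  [0,0,0,-0.17,0,0,1],
  [0,0,0,0,0,0,1],
])

```text
clock: 3.25
tcp_pos: [0.4381, 0.0291, 0.2788]
tool_rot: [0.522, -0.477, -0.521, -0.478]
contact_force: [-0.9, -0.1, -0.2]
width: 0.088
```

```bash
python3 - <<'E'
from h import *
st()
s,c=snap('wrist','w1.png')
P={}
for q,z in [('key_grip',.084),('post_grip',.072),('pointer',.024),('mark_tip',.021),('spreader',0)]:
    for r in place_of('wrist',q)[:2]:
        p=px(s,c,*r['location'],z=z); print(q,round(r['score'],2),np.round(r['location'],1),p.round(4), px(s,c,*r['location']).round(4))
# wing by depth
D=c['depth'];T=cam2world(s,c);v,u=np.mgrid[0:480,0:640]
X=np.stack([(u-c['cx'])/c['fx']*D,(v-c['cy'])/c['fy']*D,D],-1)@T[:3,:3].T+T[:3,3]
np.save('X.npy',X)
m=(D>0)&(X[...,2]>.085)&(X[...,2]<.11)&(abs(X[...,0]-.49)<.06)&(abs(X[...,1]-.077)<.06)
p=X[m]; print('wing',len(p),p.mean(0).round(4)); 
top=p[p[:,2]>.095][:,:2]; e,V=np.linalg.eigh(np.cov(top.T)); print(top.mean(0),np.sqrt(e),V[:,1],np.arctan(V[1,1]/V[0,1]), (top@V[:,1]).ptp() if hasattr(top,'ptp') else np.ptp(top@V[:,1]), p[:,2].max())
m=(D>0)&(X[...,2]>.082)&(X[...,2]<.11)&(abs(X[...,0]-.515)<.03)&(abs(X[...,1]+.037)<.03)
p=X[m]; print('post',len(p),p.mean(0).round(4),(p.min(0)+p.max(0))/2,p.max(0)-p.min(0))
m=(D>0)&(abs(X[...,2]-.058)<.004)&(abs(X[...,0]-.49)<.1)&(abs(X[...,1]-.077)<.1)
p=X[m][:,:2].astype(np.float32); print('housing',cv2.minAreaRect(p))
E
```

```text
t 3.25 tcp [0.4381 0.0291 0.2788] psi 1.659 q [ 0.01  -0.221  2.025 -0.     1.337 -1.649] F [-0.9 -0.1 -0.2] w 0.088 xax [ 0. -0. -1.]
key_grip 0.8 [267.7 373.6] [0.4893 0.0804 0.084 ] [0.4836 0.0779 0.0995]
post_grip 0.91 [279.9 246.3] [ 0.5166 -0.0362  0.072 ] [ 0.5092 -0.0332  0.089 ]
pointer 0.81 [223.6 246.5] [ 0.4749 -0.0462  0.024 ] [ 0.4774 -0.0478  0.0152]
pointer 0.48 [207.3 617. ] [0.4247 0.329  0.024 ] [0.4235 0.323  0.032 ]
mark_tip 0.7 [233.7 200. ] [ 0.4909 -0.0948  0.021 ] [ 0.4929 -0.0967  0.0147]
spreader 0.93 [256.1 259.1] [ 0.518  -0.0352  0.    ] [ 0.502  -0.0291  0.0437]
wing 524 [0.4865 0.0799 0.0973]
[0.48770613 0.08044773] [0.00250841 0.01147997] [-0.99670504 -0.08111147] 0.08120067335404242 0.040937949179034705 0.10151133091244596
post 378 [ 0.5141 -0.0353  0.0885] [ 0.51585526 -0.03587714  0.08700599] [0.02029745 0.02071646 0.00986138]
housing ((0.4882183372974396, 0.08085587620735168), (0.08303803950548172, 0.09264113754034042), 13.002952575683594)
```

View pics/w1.png

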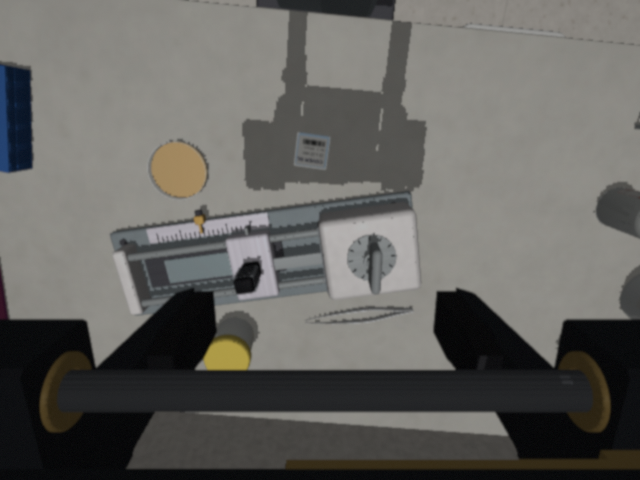

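Emit:
move_arm([
  [2,-1.8,1.57,0.007,0,0,1],
  [3,-1.8,1.57,0,0,0,1],
  [4,-1.83,1.55,0,0,0,1],
  [4,0,0,0,0,0,1],
  [4,0,0,0,0,0,1],
  [3,0,0,0,0,0,1],
  [1.3,0,0,0,0,0,1],
  [0,0,0,0,0,0,1],
])

```text
clock: 4.55
tcp_pos: [0.4878, 0.0806, 0.0652]
tool_rot: [-0.52, 0.479, 0.521, 0.478]
contact_force: [1.3, -0.3, -0.3]
width: 0.0884
```

```bash
python3 - <<'E'
from h import *
st()
s,c=snap('wrist','w2.png')
E
```

```text
t 4.55 tcp [0.4878 0.0806 0.0652] psi 1.654 q [ 0.113  0.105  2.142  0.     0.896 -1.54 ] F [ 1.3 -0.3 -0.3] w 0.0884 xax [-0.002 -0.    -1.   ]
```

View pics/w2.png

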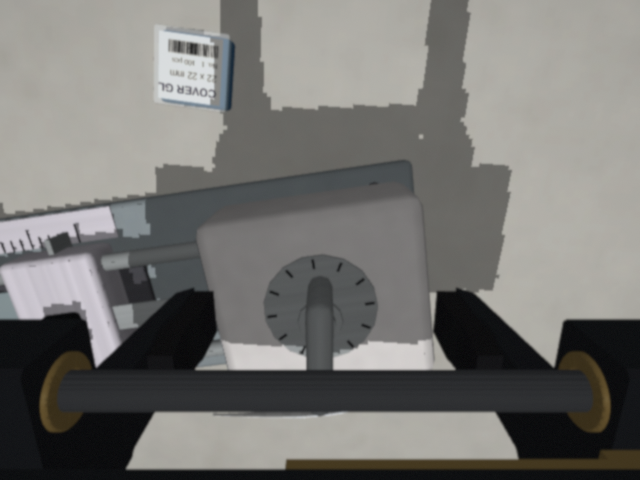

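Emit:
move_arm([
  [0,0,0,0,0,0,0],
  [0,0,0,0,0,0,0],
  [0,0,0,0,0,0,0],
  [0,0,0,0,0,0,0],
  [0,0,0,0,0,0,0],
  [0,0,0,0,0,0,0],
  [0,0,0,0,0,0,0],
  [0,0,0,0,0,0,0],
], newtons=30)

```text
clock: 5.6
tcp_pos: [0.4883, 0.0791, 0.0656]
tool_rot: [0.522, -0.479, -0.52, -0.477]
contact_force: [0.9, -8.5, 1.3]
width: 0.0106
```

Emit:
move_arm([
  [0,0,-0.15,0,0,0,0],
  [0,0,0,0.1,0,0,0],
  [0,0,0,0.17,0,0,0],
  [0,0,0,0.17,0,0,0],
  [0,0,0,0.17,0,0,0],
  [0,0,0,0.17,0,0,0],
  [0,0,0,0.17,0,0,0],
  [0,0,0,0.17,0,0,0],
])

```text
clock: 6.6
tcp_pos: [0.4891, 0.0802, 0.0657]
tool_rot: [-0.184, 0.682, 0.185, 0.683]
contact_force: [1.7, 3.0, -2.8]
width: 0.0104
```

```bash
python3 - <<'E'
from h import *
st(); print(sense()['wrist_torque'])
E
```

```text
t 6.6 tcp [0.4891 0.0802 0.0657] psi 0.528 q [ 1.110e-01  1.040e-01  2.142e+00  2.000e-03  8.940e-01 -4.180e-01] F [ 1.7  3.  -2.8] w 0.0104 xax [ 0.002  0.002 -1.   ]
[ 0.54945999 -0.36654994  0.10667825]
```

Emit:
move_arm([
  [0,0,0,0.18,0,0,0],
  [0,0,0,0.18,0,0,0],
  [0,0,0,0.18,0,0,0],
  [0,0,0,0.18,0,0,0],
  [0,0,0,0.18,0,0,0],
  [0,0,0,0.18,0,0,0],
  [0,0,0,0.18,0,0,0],
  [0,0,0,0,0,0,0],
])

```text
clock: 7.6
tcp_pos: [0.4907, 0.08, 0.0658]
tool_rot: [0.253, 0.659, -0.25, 0.662]
contact_force: [6.4, 2.7, -7.7]
width: 0.0102
```

```bash
python3 - <<'E'
from h import *
st(); print(sense()['wrist_torque'])
E
```

```text
t 7.6 tcp [0.4907 0.08   0.0658] psi -0.728 q [1.110e-01 1.050e-01 2.141e+00 2.000e-03 8.900e-01 8.380e-01] F [ 6.4  2.7 -7.7] w 0.0102 xax [ 0.005  0.002 -1.   ]
[ 0.351061   -0.97606384  0.05100631]
```

Emit:
move_arm([
  [0,0,0,0,0,0,1],
  [0,0,0,0,0,0,1],
  [0,0,0,0,0,0,1],
  [0,0,0,0,0,0,1],
  [0,0,0,0,0,0,1],
  [0,0,0,0,0,0,1],
  [0,0,0,0,0,0,1],
  [0,0,0,0,0,0,1],
])

```text
clock: 8.6
tcp_pos: [0.4883, 0.0791, 0.0657]
tool_rot: [0.251, 0.661, -0.251, 0.661]
contact_force: [-0.9, -0.8, -0.4]
width: 0.0872
```

```bash
python3 - <<'E'
from h import *
st(); 
s,c=snap('wrist','w3.png')
D=c['depth'];T=cam2world(s,c);v,u=np.mgrid[0:480,0:640]
X=np.stack([(u-c['cx'])/c['fx']*D,(v-c['cy'])/c['fy']*D,D],-1)@T[:3,:3].T+T[:3,3]
m=(D>0)&(X[...,2]>.066)&(X[...,2]<.11)&(abs(X[...,0]-.49)<.03)&(abs(X[...,1]-.079)<.03)
p=X[m];print(len(p),p.mean(0))
if len(p)>10:
  top=p[:,:2]; e,V=np.linalg.eigh(np.cov(top.T)); print(np.sqrt(e),np.arctan2(V[1,1],V[0,1]))
E
```

```text
t 8.6 tcp [0.4883 0.0791 0.0657] psi -0.726 q [0.11  0.104 2.142 0.    0.895 0.836] F [-0.9 -0.8 -0.4] w 0.0872 xax [-0.  0. -1.]
3336 [0.49751315 0.08536696 0.09159074]
[0.00755003 0.01348826] 1.98867415864708
```

View pics/w3.png

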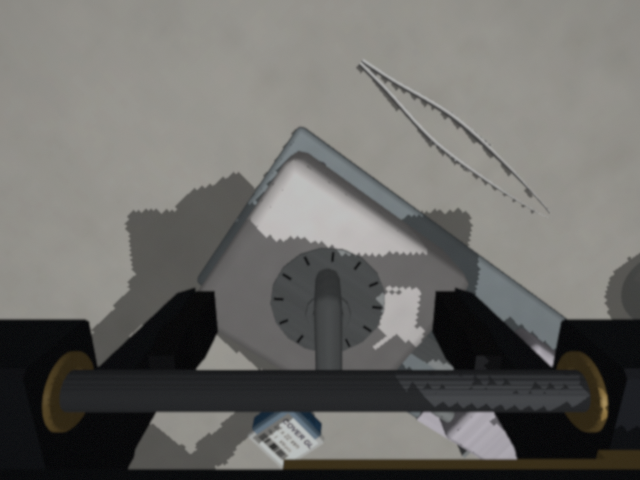

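Emit:
move_arm([
  [0,0.1,0.2,-0.1,0,0,1],
  [0,0,0,-0.185,0,0,1],
  [0,0,0,-0.185,0,0,1],
  [0,0,0,-0.185,0,0,1],
  [0,0,0,-0.185,0,0,1],
  [0,0,0,-0.185,0,0,1],
  [0,0,0,-0.185,0,0,1],
  [0,0,0,-0.185,0,0,1],
])

```text
clock: 9.65
tcp_pos: [0.4905, 0.0785, 0.0657]
tool_rot: [-0.234, 0.667, 0.234, 0.667]
contact_force: [0.6, 0.7, -0.3]
width: 0.0877
```

Emit:
move_arm([
  [0,0,0,-0.185,0,0,1],
  [0,0,0,-0.185,0,0,1],
  [0,0,0,-0.185,0,0,1],
  [0,0,0,-0.185,0,0,1],
  [0,0,0,-0.185,0,0,1],
  [0,0,0,-0.185,0,0,1],
  [0,0,0,-0.185,0,0,1],
  [0,0,0,-0.185,0,0,1],
])

```text
clock: 10.65
tcp_pos: [0.4905, 0.0785, 0.0657]
tool_rot: [0.623, -0.335, -0.623, -0.335]
contact_force: [0.4, 1.4, 0.1]
width: 0.0883
```

```bash
python3 - <<'E'
from h import *
st(); 
s,c=snap('wrist','w4.png')
E
```

```text
t 10.65 tcp [0.4905 0.0785 0.0657] psi 2.155 q [ 0.109  0.108  2.138 -0.     0.896 -2.046] F [0.4 1.4 0.1] w 0.0883 xax [-0. -0. -1.]
```

View pics/w4.png

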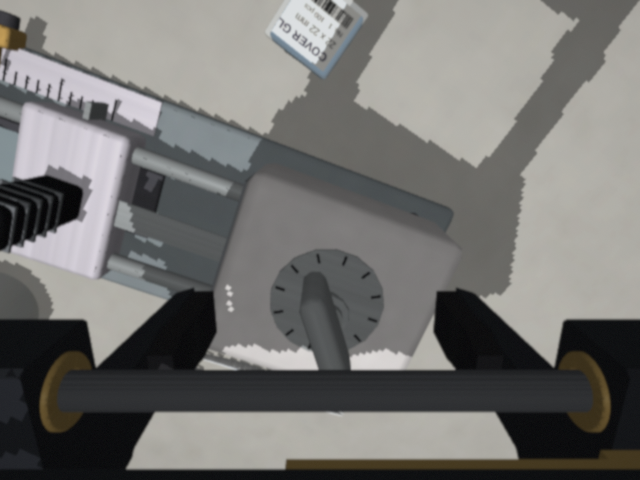

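Emit:
move_arm([
  [0,0,0,-0.13,0,0,1],
  [0,0,0,-0.13,0,0,0],
  [0,0,0,0,0,0,0],
  [0,0,0,0,0,0,0],
  [0,0,0,0,0,0,0],
  [0,0,0,0,0,0,0],
  [0,0,0,0,0,0,0],
  [0,0,0,0,0,0,0],
], newtons=30)

```text
clock: 11.7
tcp_pos: [0.4905, 0.0785, 0.0657]
tool_rot: [-0.66, 0.253, 0.66, 0.253]
contact_force: [0.1, 0.1, -0.3]
width: 0.0204
```

```bash
python3 - <<'E'
from h import *
st(); 
E
```

```text
t 11.7 tcp [0.4905 0.0785 0.0657] psi 2.409 q [ 0.109  0.108  2.138 -0.     0.896 -2.3  ] F [ 0.1  0.1 -0.3] w 0.0204 xax [-0. -0. -1.]
```

Still closing; let it finish, then turn.

Emit:
move_arm([
  [0,0,0,0,0,0,0],
  [0,0,0,0,0,0,0],
  [0,0,0,0,0,0,0],
  [0,0,0,0.08,0,0,0],
  [0,0,0,0.17,0,0,0],
  [0,0,0,0.17,0,0,0],
  [0,0,0,0.17,0,0,0],
  [0,0,0,0.17,0,0,0],
])

```text
clock: 12.7
tcp_pos: [0.49, 0.0789, 0.0657]
tool_rot: [-0.518, 0.482, 0.518, 0.481]
contact_force: [-3.2, 3.4, 2.2]
width: 0.0104
```

Emit:
move_arm([
  [0,0,0,0.17,0,0,0],
  [0,0,0,0.17,0,0,0],
  [0,0,0,0.17,0,0,0],
  [0,0,0,0.17,0,0,0],
  [0,0,0,0.17,0,0,0],
  [0,0,0,0.17,0,0,0],
  [0,0,0,0.17,0,0,0],
  [0,0,0,0.17,0,0,0],
])

```text
clock: 13.7
tcp_pos: [0.49, 0.0787, 0.0657]
tool_rot: [-0.1, 0.7, 0.1, 0.7]
contact_force: [-3.3, 3.0, 2.6]
width: 0.0102
```

```bash
python3 - <<'E'
from h import *
st(); 
E
```

```text
t 13.7 tcp [0.49   0.0787 0.0657] psi 0.284 q [ 0.109  0.107  2.138  0.     0.897 -0.175] F [-3.3  3.   2.6] w 0.0102 xax [-0.001  0.    -1.   ]
```

Emit:
move_arm([
  [0,0,0,0.12,0,0,0],
  [0,0,0,0.1,0,0,0],
  [0,0,0,0,0,0,0],
  [0,0,0,0,0,0,1],
  [0,0,0,0,0,0,1],
  [0,0,0,0,0,0,1],
  [0,0,0,0,0,0,1],
  [0,0,0,0,0,0,1],
])

```text
clock: 14.7
tcp_pos: [0.4906, 0.0784, 0.0657]
tool_rot: [-0.024, 0.707, 0.024, 0.707]
contact_force: [0.7, 0.6, 0.0]
width: 0.0585
```

Emit:
move_arm([
  [0,0,0,0,0,0,1],
  [0,0,0,0,0,0,1],
  [0,0,0,0,0,0,1],
  [-3,0,0,0,0,0,1],
  [-4,0,0,0,0,0,1],
  [-4,0,0,0,0,0,1],
  [-4,0,0,0,0,0,1],
  [0,0,0,0,0,0,1],
])

```text
clock: 15.7
tcp_pos: [0.4932, 0.0789, 0.2199]
tool_rot: [-0.024, 0.704, 0.025, 0.71]
contact_force: [0.1, -0.5, -0.6]
width: 0.0881
```

```bash
python3 - <<'E'
from h import *
st(); 
s,c=snap('wrist','w5.png')
E
```

```text
t 15.7 tcp [0.4932 0.0789 0.2199] psi 0.069 q [ 0.109 -0.064  1.998  0.     1.199  0.04 ] F [ 0.1 -0.5 -0.6] w 0.0881 xax [ 0.008  0.001 -1.   ]
```

View pics/w5.png

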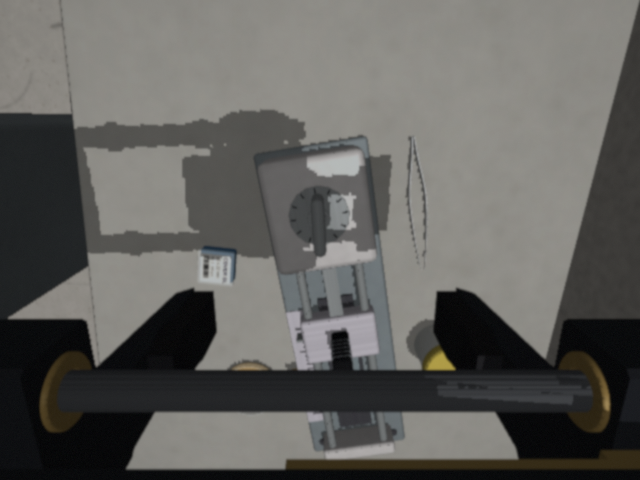

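Emit:
move_arm([
  [0,-4,0.54,0,0,0,0.5],
  [0,-4,0.54,0,0,0,0.5],
  [0,-3.87,0.54,0,0,0,0.5],
  [0,0,0,-0.185,0,0,0.5],
  [0,0,0,-0.185,0,0,0.5],
  [0,0,0,-0.185,0,0,0.5],
  [0,0,0,-0.185,0,0,0.5],
  [0,0,0,-0.185,0,0,0.5],
])

```text
clock: 16.75
tcp_pos: [0.5134, -0.0386, 0.2132]
tool_rot: [-0.338, 0.622, 0.34, 0.619]
contact_force: [0.4, 0.6, -0.4]
width: 0.0442
```

Emit:
move_arm([
  [0,0,0,-0.16,0,0,0.5],
  [0,0,0,-0.16,0,0,0.5],
  [0,0,0,-0.16,0,0,0.5],
  [0,0,0,-0.16,0,0,0.5],
  [0,0,0,-0.16,0,0,0.5],
  [0,0,0,0,0,0,0.5],
  [2.5,0,0,0,0,0,0.5],
  [0,0,0,0,0,0,0.5],
])

```text
clock: 17.75
tcp_pos: [0.5125, -0.0385, 0.1877]
tool_rot: [-0.55, 0.443, 0.554, 0.441]
contact_force: [0.2, 1.0, 0.2]
width: 0.0438
```

```bash
python3 - <<'E'
from h import *
st(); 
s,c=snap('wrist','w6.png')
for q,z in [('key_grip',.084),('post_grip',.072),('pointer',.024),('mark_tip',.021)]:
    for r in place_of('wrist',q)[:2]:
        print(q,round(r['score'],2),np.round(r['location'],1),px(s,c,*r['location'],z=z).round(4))
plan([.5175,-.0383,.055],1.798)
E
```

```text
t 17.75 tcp [ 0.5125 -0.0385  0.1877] psi 1.792 q [-1.230e-01  1.000e-03  1.997e+00 -0.000e+00  1.150e+00 -1.915e+00] F [0.2 1.  0.2] w 0.0438 xax [-0.006  0.001 -1.   ]
key_grip 0.66 [245.2 506.3] [0.4904 0.0808 0.084 ]
key_grip 0.43 [306.9 436.3] [0.5428 0.0492 0.084 ]
post_grip 0.69 [237.9 321.7] [ 0.5153 -0.0373  0.072 ]
pointer 0.64 [167.8 320.9] [ 0.4748 -0.0471  0.024 ]
mark_tip 0.84 [170.8 258.7] [ 0.4878 -0.0935  0.021 ]
total shift in start tool axes cm [ 1.365e+01 -2.000e-01  1.000e-02] rotvec [-0.005 -0.     0.001]
[1.71, -0.03, 0.0] [-0.001, -0.0, 0.0]
[1.71, -0.03, 0.0] [-0.001, -0.0, 0.0]
[1.71, -0.03, 0.0] [-0.001, -0.0, 0.0]
[1.71, -0.03, 0.0] [-0.001, -0.0, 0.0]
[1.71, -0.03, 0.0] [-0.001, -0.0, 0.0]
[1.71, -0.03, 0.0] [-0.001, -0.0, 0.0]
[1.71, -0.03, 0.0] [-0.001, -0.0, 0.0]
[1.71, -0.03, 0.0] [-0.001, -0.0, 0.0]
```

View pics/w6.png

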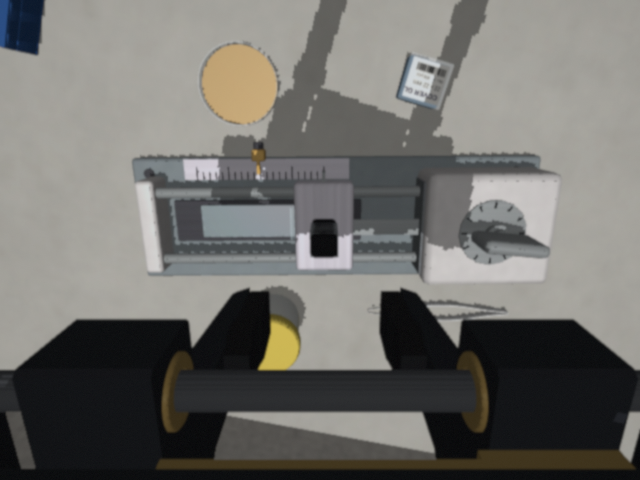

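Emit:
move_arm([
  [2.5,-0.2,0,-0.005,0,0,0.5],
  [2.5,0,0,0,0,0,0.5],
  [2.5,0,0,0,0,0,0.5],
  [2.5,0,0,0,0,0,0.5],
  [2.2,0,0,0,0,0,0.5],
  [1.1,0,0,0,0,0,0.5],
  [0,0,0,0,0,0,0.5],
  [0,0,0,0,0,0,0.5],
])

```text
clock: 19.0
tcp_pos: [0.5178, -0.0384, 0.0588]
tool_rot: [0.554, -0.44, -0.553, -0.44]
contact_force: [-0.6, 0.1, -0.3]
width: 0.044
```

```bash
python3 - <<'E'
from h import *
st(); 
s,c=snap('wrist','w7.png')
E
```

```text
t 19.0 tcp [ 0.5178 -0.0384  0.0588] psi 1.799 q [-0.122  0.156  2.098  0.     0.886 -1.921] F [-0.6  0.1 -0.3] w 0.044 xax [ 0.002 -0.    -1.   ]
```

View pics/w7.png

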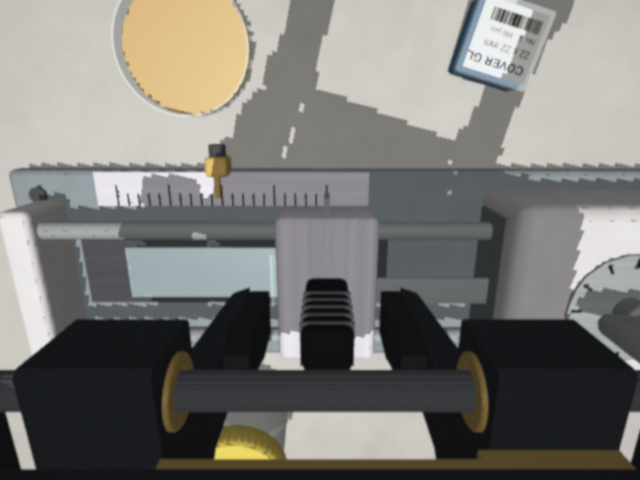

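Emit:
move_arm([
  [0.2,0,0,0,0,0,0],
  [0,0,0,0,0,0,0],
  [0,0,0,0,0,0,0],
  [0,0,0,0,0,0,0],
  [0,0,0,0,0,0,0],
  [0,0,0,0,0,0,0],
  [0,0,0,0,0,0,0],
  [0,0,0,0,0,0,0],
], newtons=30)

```text
clock: 20.05
tcp_pos: [0.5169, -0.0383, 0.0559]
tool_rot: [0.554, -0.44, -0.554, -0.44]
contact_force: [-1.2, 1.8, 3.4]
width: 0.0178
```

```bash
python3 - <<'E'
from h import *
st(); 
s,c=snap('wrist','w8.png')
ps={}
for q,z in [('pointer',.024),('mark_tip',.021)]:
    for r in place_of('wrist',q)[:2]:
        p=px(s,c,*r['location'],z=z); ps.setdefault(q,p)
        print(q,round(r['score'],2),np.round(r['location'],1),p.round(4))
print((ps['mark_tip']-ps['pointer'])[:2]@np.array([.225,-.974]))
a=cv2.imread('pics/w8.png')[130:230,180:380]; cv2.imwrite('pics/w8z.png',cv2.resize(a,(800,400),interpolation=cv2.INTER_CUBIC))
E
```

```text
t 20.05 tcp [ 0.5169 -0.0383  0.0559] psi 1.799 q [-0.122  0.16   2.1    0.     0.882 -1.921] F [-1.2  1.8  3.4] w 0.0178 xax [ 0.  0. -1.]
pointer 0.73 [195.8 323.5] [ 0.4762 -0.0459  0.024 ]
mark_tip 0.89 [195.7 214.3] [ 0.4879 -0.0942  0.021 ]
0.04972016287137905
```

View pics/w8z.png

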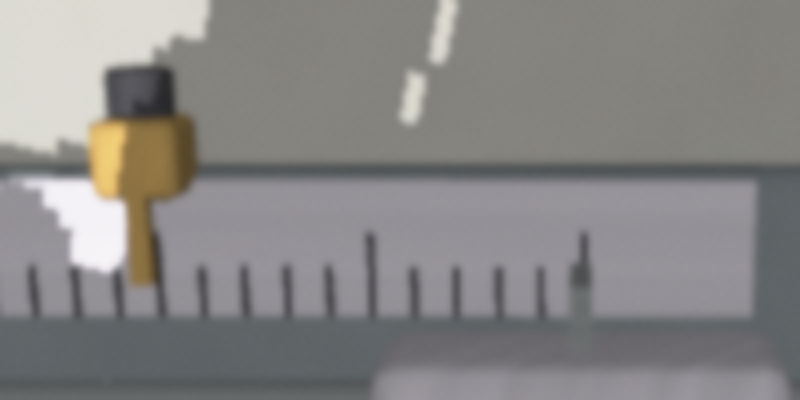

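Emit:
move_arm([
  [0,0,-0.4,0,0,0,0],
  [0,0,-0.8,0,0,0,0],
  [0,0,-0.9,0,0,0,0],
  [0,0,-0.9,0,0,0,0],
  [0,0,-0.9,0,0,0,0],
  [0,0,-0.7,0,0,0,0],
  [0,0,-0.4,0,0,0,0],
  [0,0,0,0,0,0,0],
])

```text
clock: 21.2
tcp_pos: [0.5282, -0.0874, 0.0559]
tool_rot: [-0.553, 0.44, 0.554, 0.44]
contact_force: [-1.6, 4.2, 6.3]
width: 0.0178
```

```bash
python3 - <<'E'
from h import *
st(); 
s,c=snap('wrist','w9.png')
ps={}
for q,z in [('pointer',.024),('mark_tip',.021),('post_grip',.072)]:
    for r in place_of('wrist',q)[:2]:
        p=px(s,c,*r['location'],z=z); ps.setdefault(q,p)
        print(q,round(r['score'],2),np.round(r['location'],1),p.round(4))
if len(ps)>2: print((ps['mark_tip']-ps['pointer'])[:2]@np.array([.225,-.974]))
a=cv2.imread('pics/w9.png')[130:230,220:420]; cv2.imwrite('pics/w9z.png',cv2.resize(a,(800,400),interpolation=cv2.INTER_CUBIC))
E
```

```text
t 21.2 tcp [ 0.5282 -0.0874  0.0559] psi 1.798 q [-2.110e-01  1.900e-01  2.064e+00  1.000e-03  8.880e-01 -2.009e+00] F [-1.6  4.2  6.3] w 0.0178 xax [-0.     0.001 -1.   ]
pointer 0.66 [194.8 323.5] [ 0.4871 -0.095   0.024 ]
mark_tip 0.73 [193.6 324.8] [ 0.487  -0.0944  0.021 ]
post_grip 0.92 [333.9 325.5] [ 0.528  -0.0848  0.072 ]
-0.0005862632437780926
```

View pics/w9z.png

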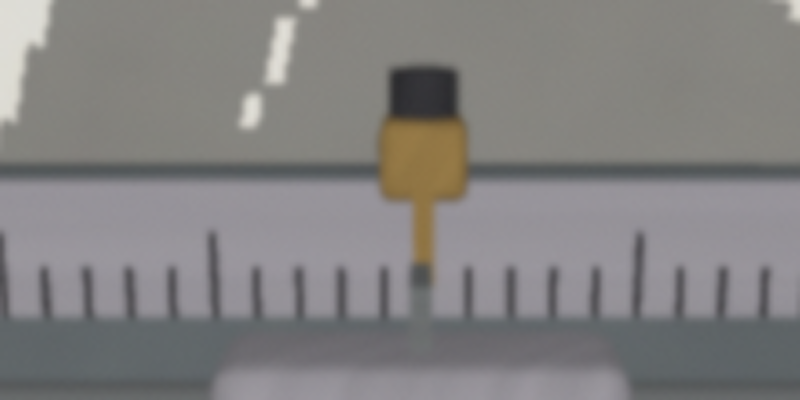

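View pics/w9.png

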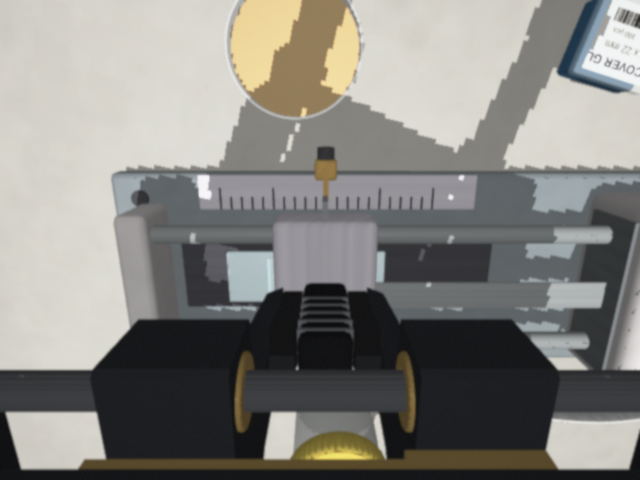

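Emit:
move_arm([
  [0,0,0,0,0,0,0],
  [0,0,0,0,0,0,0],
  [0,0,0,0,0,0,0],
  [0,0,0,0,0,0,0],
  [0,0,0,0,0,0,0],
  [0,0,0,0,0,0,0],
  [0,0,0,0,0,0,0],
  [0,0,0,0,0,0,0],
])

```text
clock: 22.4
tcp_pos: [0.5282, -0.0871, 0.0559]
tool_rot: [-0.553, 0.44, 0.554, 0.44]
contact_force: [-2.3, 4.5, 5.1]
width: 0.0179
```

```bash
python3 - <<'E'
from h import *
st()
s,c=snap('side','side1.png'); print(c['world_to_cam'].shape)
s,c=snap('top','top1.png')
a=cv2.imread('pics/side1.png')[190:330,240:410]; a=cv2.resize(a,(400,330))
b=cv2.imread('pics/top1.png')[170:320,220:400]; b=cv2.resize(b,(400,330))
cv2.imwrite('pics/f.png',np.hstack([a,b]))
s,c=snap('wrist','w10.png'); ps={}
for q,z in [('pointer',.024),('mark_tip',.021)]:
    ps[q]=px(s,c,*place_of('wrist',q)[0]['location'],z=z)
print((ps['mark_tip']-ps['pointer'])[:2]@np.array([.225,-.974]),ps)
E
```

```text
t 22.4 tcp [ 0.5282 -0.0871  0.0559] psi 1.799 q [-2.100e-01  1.900e-01  2.064e+00  1.000e-03  8.880e-01 -2.009e+00] F [-2.3  4.5  5.1] w 0.0179 xax [-0.     0.001 -1.   ]
(4, 4)
-0.002339013833038371 {'pointer': array([ 0.48678311, -0.09608731,  0.024     ]), 'mark_tip': array([ 0.48787643, -0.0934333 ,  0.021     ])}
```

View pics/f.png

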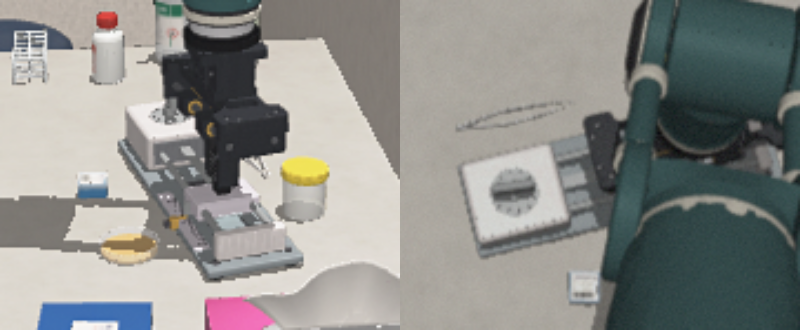

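```bash
python3 - <<'E'
import cv2
a=cv2.imread('pics/w10.png')[130:230,220:420]; cv2.imwrite('pics/w10z.png',cv2.resize(a,(800,400),interpolation=cv2.INTER_CUBIC))
E
```

View pics/w10z.png

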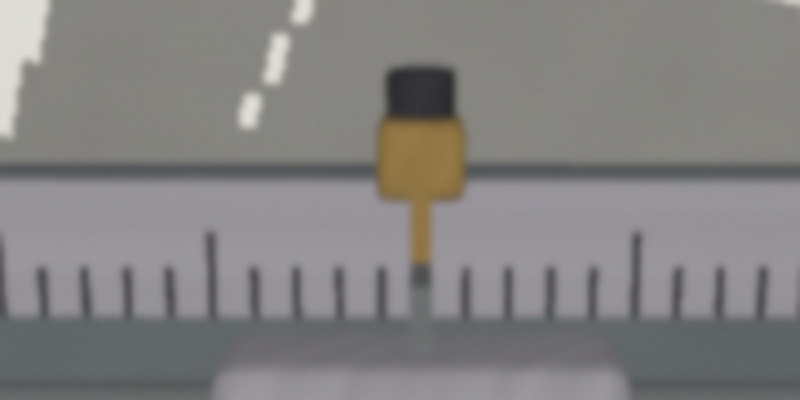

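The pointer (column 420) and the mark's finger (column 421) line up, and the arm is still.

```bash
python3 - <<'E'
from h import *
sign_off(); st()
E
```

```text
the job is handed in; nothing more can be done
the job is handed in; nothing more can be done
```

The job is handed in: the key is wound and let go, and the carriage is held at the brass mark with the fingers.

- **Key:** I wound it clockwise in two partial turns, about 2.38 and 2.34 rad, and let go after each. With the start at about 0.15 rad, that puts it near 4.86 rad, above the 4.0 needed. After the second release the pictures showed the wing at the angle this predicts.
- **Carriage:** I gripped the post at 30 N and pulled it out about 50 mm against the spring. I handed in at about 22 s with the grip still on.
- **Last checks:**
  - The zoomed wrist picture showed the pointer and the mark's finger within one enlarged pixel of each other, well under 1 mm.
  - The arm was still, with a steady pull of about 5 N from the spring.
  - In the pictures the brass mark stayed near 50 mm on the scale, and the things still in view showed no sign of having moved.
- **One disagreement:** the point network gave the pointer-to-mark offset as 0.6 mm at first and 2.3 mm the second time. The picture had barely changed between them, so I took this as noise. Both are within the 4 mm limit.

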